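# Make up the indoor and outdoor camera kits

## Task

Make up two installation kits from the stock on the desk: in the blue tray the dome camera, set on the rubber-padded bay, and the black power supply in one of the plain bays; in the yellow tray the bullet camera, set on the rubber-padded bay, and the grey junction box and the red-topped siren in the two plain bays, one each. Set every item down upright and flat on the floor of its bay, without dropping it, and let go of it. Leave the cup, the screwdriver and the spare motion detector where they are.

Things in the scene. Friction and masses are not known exactly. Their poses are not given: they have to be found in the camera images.
- blue_tray: Blue plastic kit tray, 256 (x) x 88 (y) x 10 mm high, fixed to the table. Origin: centre of its underside; x runs along its row of three square bays, z up. Bays are 80 x 80 mm inside, centred at x = -84, 0 and +84 mm, y = 0; walls and dividers 4 mm thick, their tops at z = 10 mm, bay floor at z = 4 mm. The bay at x = +84 mm (one end) is lined with a black rubber pad, its top at z = 6 mm; the other two are plain. The tray's x axis lies within 0.2 rad of the world's x.
- yellow_tray: Yellow plastic kit tray, 256 (x) x 88 (y) x 10 mm high, fixed to the table. Origin: centre of its underside; x runs along its row of three square bays, z up. Bays are 80 x 80 mm inside, centred at x = -84, 0 and +84 mm, y = 0; walls and dividers 4 mm thick, their tops at z = 10 mm, bay floor at z = 4 mm. The bay at x = -84 mm (one end) is lined with a black rubber pad, its top at z = 6 mm; the other two are plain. The tray's x axis lies within 0.2 rad of the world's x.
- dome_camera: Mini dome camera, about 0.18 kg: white upright cylinder 60 mm in diameter and 38 mm high, with a black half-dome on top, 62 mm high in all. Grip it across the white cylinder. Origin: centre of its underside, z up; it starts upright on the table.
- bullet_camera: Mini bullet camera, about 0.22 kg: white round foot 50 mm in diameter and 8 mm high, a short 18 mm stem, and above it a lying white barrel 36 mm in diameter along its x axis, from x = -30 to +30 mm (66 mm long over lens and the grey sunshade), barrel axis at z = 40 mm; black lens at -x; thin grey sunshade on top, 60 mm high in all. Grip it across the barrel (along its y), at mid-length. Origin: centre of its underside, z up; it starts upright on the table.
- junction_box: Grey square junction box, about 0.16 kg: 54 x 54 mm, 46 mm high; its lid (the top 8 mm) is 56 x 56 mm with four dark screws; flat black rubber grommets 2 mm proud on its -x and +x sides. Grip it across two opposite sides. Origin: centre of its underside, z up; it starts upright on the table.
- power_supply: Black power supply block, about 0.25 kg: 62 (x) x 40 (y) x 44 mm high, with a green terminal strip on top at -x, 51 mm high in all. Grip it across its 40 mm width (along its y). Origin: centre of its underside, z up; it starts upright on the table.
- siren: Alarm siren, about 0.17 kg: white square box 52 x 52 mm, 38 mm high, with a red round lens 44 mm in diameter on top, 64 mm high in all. Grip it across two opposite sides of the box. Origin: centre of its underside, z up; it starts upright on the table.
- cup: Bystander: blue ceramic cup, 72 mm in diameter, 85 mm high, standing beyond the stock. Origin: centre of its underside. Leave it alone.
- screwdriver: Bystander: screwdriver with an orange handle, about 200 mm long, lying on the table beyond the stock, x axis along its length, handle to -x. Leave it alone.
- motion_detector: Bystander: small white motion detector, 40 x 58 x 31 mm with a light grey lens plate on top, lying beyond the stock; a spare, not part of either kit. Origin: centre of its underside. Leave it alone.

How it is judged (in metres and radians):
At the end, for the whole second after the job is handed in: Each item in its named tray (cameras on the padded bay, the rest in plain bays, one each): origin within 21 mm of the bay centre along both tray axes and 3 mm of the bay floor height, upright within 0.1 rad, at rest, released (x of dome_camera in the frame of blue_tray between 0.063 and 0.105 m and y of dome_camera in the frame of blue_tray between -0.021 and 0.021 m and z of dome_camera in the frame of blue_tray between 0.003 and 0.009 m and x of bullet_camera in the frame of yellow_tray between -0.105 and -0.063 m and y of bullet_camera in the frame of yellow_tray between -0.021 and 0.021 m and z of bullet_camera in the frame of yellow_tray between 0.003 and 0.009 m and ((x of power_supply in the frame of blue_tray between -0.021 and 0.021 m and y of power_supply in the frame of blue_tray between -0.021 and 0.021 m and z of power_supply in the frame of blue_tray between 0.001 and 0.007 m) or (x of power_supply in the frame of blue_tray between -0.105 and -0.063 m and y of power_supply in the frame of blue_tray between -0.021 and 0.021 m and z of power_supply in the frame of blue_tray between 0.001 and 0.007 m)) and ((x of junction_box in the frame of yellow_tray between -0.021 and 0.021 m and y of junction_box in the frame of yellow_tray between -0.021 and 0.021 m and z of junction_box in the frame of yellow_tray between 0.001 and 0.007 m and x of siren in the frame of yellow_tray between 0.063 and 0.105 m and y of siren in the frame of yellow_tray between -0.021 and 0.021 m and z of siren in the frame of yellow_tray between 0.001 and 0.007 m) or (x of junction_box in the frame of yellow_tray between 0.063 and 0.105 m and y of junction_box in the frame of yellow_tray between -0.021 and 0.021 m and z of junction_box in the frame of yellow_tray between 0.001 and 0.007 m and x of siren in the frame of yellow_tray between -0.021 and 0.021 m and y of siren in the frame of yellow_tray between -0.021 and 0.021 m and z of siren in the frame of yellow_tray between 0.001 and 0.007 m)) and angle between each of dome_camera, bullet_camera, junction_box, power_supply, siren's own z axis and vertical below 0.1 rad and linear speed of each of dome_camera, bullet_camera, junction_box, power_supply, siren below 0.02 m/s and angular speed of each of dome_camera, bullet_camera, junction_box, power_supply, siren below 0.2 rad/s and contact force between each of dome_camera, bullet_camera, junction_box, power_supply, siren and the fingers below 0.05 N); the robot touches nothing.
It fails at once if a bystander (cup, screwdriver, motion detector) moved more than 25 mm (distance of any of cup, motion_detector, screwdriver from where it was at the start of the episode above 0.025 m).
It fails at once if a kit item dropped from more than about 30 mm (falling freely, faster than 0.3 m/s, with its underside more than 30 mm above the table) ((height (world z) of dome_camera above 0.03 m and linear speed of dome_camera above 0.3 m/s and contact force between dome_camera and anything else below 0.001 N) or (height (world z) of bullet_camera above 0.03 m and linear speed of bullet_camera above 0.3 m/s and contact force between bullet_camera and anything else below 0.001 N) or (height (world z) of junction_box above 0.03 m and linear speed of junction_box above 0.3 m/s and contact force between junction_box and anything else below 0.001 N) or (height (world z) of power_supply above 0.03 m and linear speed of power_supply above 0.3 m/s and contact force between power_supply and anything else below 0.001 N) or (height (world z) of siren above 0.03 m and linear speed of siren above 0.3 m/s and contact force between siren and anything else below 0.001 N)).
It also fails if it takes over 115 s, if anything falls off the work surface, if the arm or the gripper's body presses on something with over 40 N, if the wrist force passes 120 N, or if a joint passes its speed limit or range.

## Robot

A 7-joint arm with a two-finger parallel gripper is mounted at the origin on the work surface. World frame = base frame: x ahead of the robot, y to its left, z up, the work surface at z = 0. Lengths are in mm, angles in rad, forces in N, time in s.
With the tool pointing down it reaches from about 400 to 875 mm from the base axis. Payload 19.3 kg.
Tool frame: the origin (TCP) lies at the very end of the fingers, on their centre line; the grasp point (between the pads) lies 19 mm behind it (grip_point_offset is the z of the grasp point in the tool frame, in mm); z points along the fingers, x is the direction in which the jaws open and shut, and the axes are right-handed (so a half turn about z gives the same grasp; the last joint's range is limited). The gripper opens to 85 mm and grips with 20 to 120 N. Pads are 22 mm wide; open, the fingers measure 114 mm over their backs; the gripper's body (76 mm by 85 mm) begins 54 mm behind the grasp point. The pads swing forward as they close: fully open they stand 13 mm farther back than shut.
Start: joints at [-1.329, 0.521, -0.036, 1.599, 0.021, 1.021, -0.113], TCP at [191.751, 594.85, 231.291] pointing down, gripper open.
Joint ranges: [-2.91, 2.91], [-0.3, 2.13], [-1.5, 1.42], [0.17, 2.43], [-1.26, 4.41], [0.16, 1.93], [-2.52, 2.52]. Speed limits (rad/s): [1.89, 1.89, 2.39, 2.39, 3.01, 3.01, 3.01].

## Interface

Orientations are given as a 3x3 rotation matrix whose columns are the frame's x, y, z axes.
In Python, from workcell import movep, movel, goto_joints, open_gripper, clamp, wait, inverse_kinematics, read_state, camera, PlanningError, finish_job, grip_point_offset gives the robot as it stands. Calls block until the motion is done:
- movep(position, orientation): joint-space move of the TCP to a pose.
- movel(position, frame=None, max_speed=150, guard=None): straight line of the TCP; frame=None keeps the orientation; max_speed is the mean speed in mm/s. With guard (N) it stops when the force on the tool has changed by that much, and returns True; else False.
- goto_joints(angles): joint-space move.
- open_gripper() and clamp(): open the fingers fully, or close them until they stop; the grip force is fixed at half the most.
- wait(seconds).
- inverse_kinematics(position, orientation): joint angles nearest the present ones, or None.
- read_state(): the state.
- camera(name): name is "scene" or "top" or "wrist"; returns a dict with "image" (400x640x3 uint8, blue, green, red), "range_z" (400x640 float32, mm along the optical axis (not along the pixel's ray), 0 where there is no reading), "fx", "fy", "cx", "cy" (pixels), "cam_to_world" (4x4, takes a point from camera to world coordinates). Camera axes: x right, y up, looking along -z (the intrinsics and any distortion apply to the point x, -y, -z); pixel columns grow to the right and rows downward; lengths in mm; the calibration is good to about 2 mm. A picture is of the moment at which its call begins.
A pose or a line that the arm cannot do raises PlanningError and nothing moves.
- finish_job(): hands the job in, once; it reports no verdict.
The state is a dict: "time": time; "qpos": joint angles; "qvel": joint speeds; "joint_efforts": joint torques, N m; "eef_pos": TCP position; "tool_rot": TCP orientation; "ft_force": force on the tool from outside, world axes, zero at the start; "torque": the same for the moment, N m; "finger_gap": finger opening in mm.
Only numpy, scipy, OpenCV 4.12 (cv2) and the standard library are available. Lean on these libraries where they do the work, as an engineer would, in place of code of your own. Each camera call takes 0.05 s, during which the arm holds its last target.

## Working session

There is one attempt and no reset: what is moved stays moved. The work goes in short steps, each a Python script; the robot and the scene stay as the last script left them, time stands still between calls to the robot, and variables do not carry over. Pictures are saved under pics/ and viewed, and the job is handed in when it is done.

```bash
mkdir -p pics; ls; python3 - <<'E'
from workcell import *
import cv2,numpy as np
s=read_state(); print(s['time'],s['eef_pos'],s['tool_rot'],s['finger_gap'],grip_point_offset)
for n in("scene","top"):
    c=camera(n); cv2.imwrite(f'pics/{n}0.png',c['image']); print(n,c['fx'],c['fy'],c['cx'],c['cy'],c['cam_to_world'],[k for k in c])
    np.savez(f'{n}0.npz',**c)
E
```

```text
pics
0.0 [191.6663357  594.53705676 230.75230694] [[ 3.06759138e-01  9.51787142e-01 -2.61992394e-04]
 [ 9.51786527e-01 -3.06759238e-01 -1.08457960e-03]
 [-1.11265751e-03  8.33438726e-05 -9.99999378e-01]] 85.21814307868185 -18.700000000000003
scene 474.2682202571342 474.2682202571342 313.2462111932786 199.93989966268092 [[-4.05151954e-01 -7.99331295e-01  4.43758239e-01  1.03217890e+03]
 [ 9.14237506e-01 -3.51749379e-01  2.01102352e-01  1.80772319e+02]
 [-4.65571861e-03  4.87177437e-01  8.73290599e-01  8.42642807e+02]
 [ 0.00000000e+00  0.00000000e+00  0.00000000e+00  1.00000000e+00]] ['image', 'range_z', 'fx', 'fy', 'cx', 'cy', 'cam_to_world']
top 395.74185681878794 395.74185681878794 321.39248927518656 192.8740455106783 [[-2.13402538e-02  9.98820952e-01 -4.36038918e-02  5.66710477e+02]
 [-9.99654359e-01 -2.19872473e-02 -1.44126022e-02 -3.57117873e+00]
 [-1.53543386e-02  4.32812520e-02  9.98944932e-01  9.95117766e+02]
 [ 0.00000000e+00  0.00000000e+00  0.00000000e+00  1.00000000e+00]] ['image', 'range_z', 'fx', 'fy', 'cx', 'cy', 'cam_to_world']
```

View pics/scene0.png

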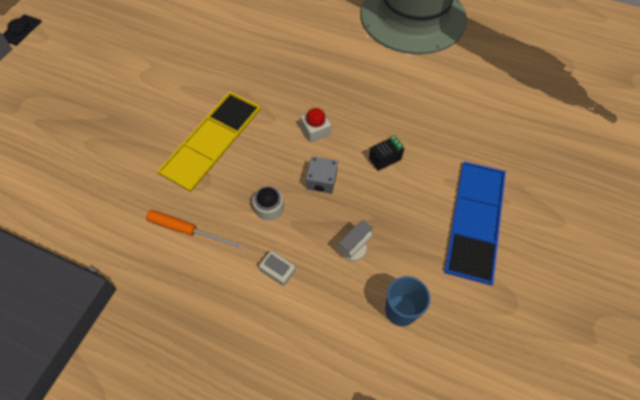

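View pics/top0.png

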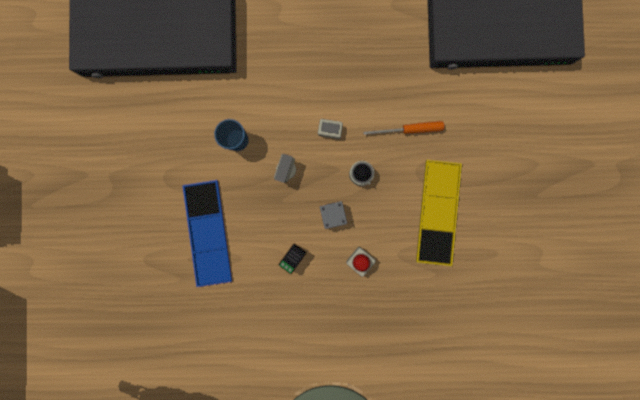

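The top view has everything in frame: the blue tray at px (208,234) and the yellow at (440,213), each with its black pad bay. The stock is at dome (362,174), bullet (286,169), box (334,216), power supply (292,259) and siren (361,262). Next I'll measure positions.

```bash
cat > vis.py <<'E'
import numpy as np,cv2
def cloud(c):
    v,u=np.mgrid[0:400,0:640]; z=c['range_z'].astype(float)
    P=np.stack([(u-c['cx'])/c['fx']*z,-(v-c['cy'])/c['fy']*z,-z],-1)
    T=c['cam_to_world']; W=P@T[:3,:3].T+T[:3,3]; W[z<=0]=np.nan
    return W
def ray(c,uv,h):
    uv=np.atleast_2d(uv).astype(float)
    d=np.stack([(uv[:,0]-c['cx'])/c['fx'],-(uv[:,1]-c['cy'])/c['fy'],-np.ones(len(uv))],-1)@c['cam_to_world'][:3,:3].T
    o=c['cam_to_world'][:3,3]; return o+d*((h-o[2])/d[:,2])[:,None]
def proj(c,p):
    T=c['cam_to_world'];q=(np.asarray(p)-T[:3,3])@T[:3,:3]
    return np.stack([c['cx']+c['fx']*q[...,0]/-q[...,2],c['cy']-c['fy']*q[...,1]/-q[...,2]],-1)
E
python3 - <<'E'
from vis import *
for n in('top','scene'):
    c=dict(np.load(n+'0.npz')); W=cloud(c); hsv=cv2.cvtColor(c['image'],cv2.COLOR_BGR2HSV)
    print(n,'table z',np.nanmedian(W[120:300,100:550,2]) )
    for nm,lo,hi in(('blue',(105,150,60),(125,255,255)),('yellow',(22,200,100),(32,255,255))):
        m=cv2.inRange(hsv,lo,hi); 
        if nm=='blue':
            pass
        k=cv2.morphologyEx(m,cv2.MORPH_CLOSE,np.ones((5,5)))
        cs,_=cv2.findContours(k,cv2.RETR_EXTERNAL,cv2.CHAIN_APPROX_NONE)
        for q in sorted(cs,key=cv2.contourArea)[-2:]:
            if cv2.contourArea(q)<500: continue
            w=ray(c,q[:,0],10.)[:,:2].astype(np.float32); r=cv2.minAreaRect(w)
            print(nm,r, 'medz',np.nanmedian(W[...,2][cv2.drawContours(np.zeros((400,640),np.uint8),[q],-1,1,-1)>0]))
    h=W[...,2]; reg=(W[...,0]>250)&(W[...,0]<850)&(abs(W[...,1])<450)
    m=((h>15)&reg).astype(np.uint8)
    nl,lab,st,ce=cv2.connectedComponentsWithStats(m)
    for i in range(1,nl):
        if st[i,4]<60: continue
        p=W[lab==i]; print(ce[i].round(),st[i,4],'zmax',np.percentile(p[:,2],98).round(1),'ctr',p[:,:2].mean(0).round(1),'bbox',np.nanmin(p,0).round(),np.nanmax(p,0).round())
c=dict(np.load('top0.npz')); cr=c['image'][110:300,170:480]; cv2.imwrite('pics/crop.png',cv2.resize(cr,None,fx=2.5,fy=2.5,interpolation=cv2.INTER_CUBIC))
E
```

```text
top table z -0.11493724158287932
blue ((515.9728393554688, 298.255615234375), (250.78562927246094, 86.34586334228516), 7.564934730529785) medz 4.6870894565308845
yellow ((555.369873046875, -278.7809753417969), (88.3421401977539, 252.61517333984375), 82.68475341796875) medz 4.318771789746336
[229. 134.] 603 zmax 87.0 ctr [754.1 226.6] bbox [715. 186.  15.] [786. 258.  88.]
[330. 128.] 387 zmax 33.0 ctr [769.  -14.1] bbox [747. -44.  15.] [796.  16.  34.]
[424. 126.] 386 zmax 27.1 ctr [ 767.7 -245.4] bbox [ 755. -296.   16.] [ 782. -196.   29.]
[284. 168.] 400 zmax 62.7 ctr [670.   97.6] bbox [638.  74.  40.] [705. 124.  64.]
[361. 172.] 483 zmax 62.1 ctr [655. -87.] bbox [ 628. -116.   16.] [687. -59.  65.]
[333. 214.] 547 zmax 48.9 ctr [556.4 -16.5] bbox [524. -47.  23.] [588.  14.  50.]
[292. 258.] 448 zmax 52.5 ctr [453.7  83.8] bbox [418.  52.  15.] [487. 118.  55.]
[360. 261.] 482 zmax 64.3 ctr [443.9 -79.2] bbox [ 409. -115.   17.] [476. -48.  67.]
scene table z 0.2549299500458915
blue ((518.8416748046875, 299.14129638671875), (253.38917541503906, 85.97145080566406), 7.684047222137451) medz 4.947188353530976
yellow ((557.872802734375, -276.5453796386719), (91.4161148071289, 256.4719543457031), 82.68281555175781) medz 4.888552140813317
[315. 122.] 653 zmax 64.5 ctr [451.4 -75.9] bbox [ 403. -113.   15.] [475. -46.  66.]
[387. 151.] 734 zmax 52.3 ctr [457.2  87.1] bbox [419.  52.  15.] [486. 119.  54.]
[322. 173.] 867 zmax 48.4 ctr [561.2 -13.5] bbox [523. -47.  15.] [588.  16.  50.]
[268. 201.] 783 zmax 62.4 ctr [663.8 -81.9] bbox [ 627. -117.   15.] [686. -58.  64.]
[170. 221.] 590 zmax 27.2 ctr [ 769.8 -242.8] bbox [ 754. -294.   15.] [ 784. -190.   29.]
[355. 239.] 726 zmax 62.2 ctr [674.6 102. ] bbox [634.  74.  23.] [704. 125.  65.]
[277. 266.] 696 zmax 33.2 ctr [771.8 -11.1] bbox [745. -44.  15.] [793.  18.  34.]
[408. 298.] 1328 zmax 86.5 ctr [743.6 223.8] bbox [712. 187.  15.] [784. 258.  88.]
```

View pics/crop.png

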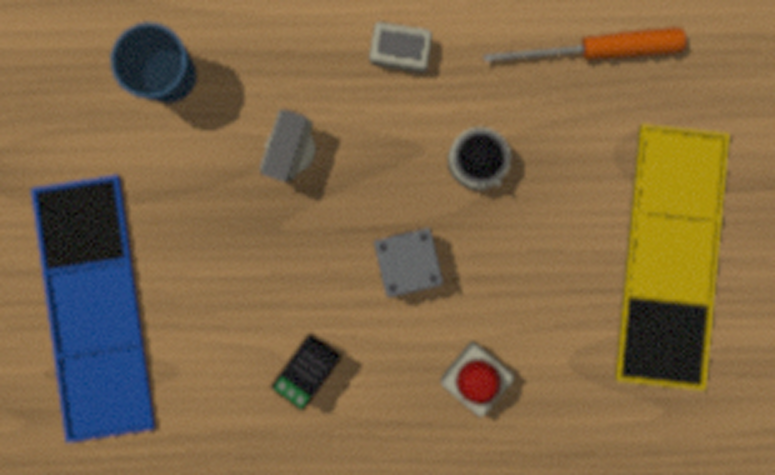

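```bash
python3 - <<'E'
from vis import *
for n in('top','scene'):
    c=dict(np.load(n+'0.npz')); W=cloud(c).reshape(-1,3)
    for nm,ctr,zl,zh in(('dome',(657,-87),25,70),('bullet',(670,98),35,70),('box',(556,-16),40,55),('psu',(453,84),36,60),('siren',(443,-80),30,45),('siren_lens',(443,-80),55,70),('dome_top',(657,-87),48,70)):
        k=(np.hypot(W[:,0]-ctr[0],W[:,1]-ctr[1])<48)&(W[:,2]>zl)&(W[:,2]<zh)
        p=W[k,:2].astype(np.float32); r=cv2.minAreaRect(p)
        print(n,nm,k.sum(),'rect',np.round(r[0],1),np.round(r[1],1),round(r[2],1),'mean',p.mean(0).round(1),'circ',[np.round(x,1) for x in cv2.minEnclosingCircle(p)])
E
```

```text
top dome 477 rect [657.3 -88.2] [56. 59.] 88.6 mean [655.2 -87.3] circ [array([656.2, -89.7]), np.float64(30.7)]
top bullet 400 rect [670.7  99.3] [35.2 65.8] 70.6 mean [670.   97.6] circ [array([670.8,  99.6]), np.float64(34.1)]
top box 544 rect [556.3 -16.5] [55.9 56. ] 12.1 mean [556.2 -16.5] circ [array([555.7, -16.6]), np.float64(37.6)]
top psu 433 rect [452.4  84.8] [40.  61.7] 53.4 mean [452.9  84.4] circ [array([452.6,  85.3]), np.float64(34.6)]
top siren 215 rect [441.6 -80.7] [51.6 52. ] 48.9 mean [444.2 -79.1] circ [array([442.2, -81.2]), np.float64(33.8)]
top siren_lens 199 rect [441.7 -79.8] [37.5 35.3] 87.9 mean [441.8 -80.5] circ [array([441.9, -79.6]), np.float64(19.6)]
top dome_top 231 rect [657.1 -88.2] [38.5 40.9] 88.4 mean [656.1 -88.1] circ [array([656.9, -88.7]), np.float64(20.7)]
scene dome 714 rect [656.5 -87.3] [59.  58.6] 7.4 mean [662.7 -82.6] circ [array([655.3, -88.5]), np.float64(31.1)]
scene bullet 699 rect [669.9 102.5] [34.4 66.7] 66.8 mean [673.7 102.4] circ [array([669., 100.]), np.float64(35.1)]
scene box 687 rect [554.9 -15.7] [57.  56.5] 12.3 mean [556.7 -15. ] circ [array([555.4, -15.7]), np.float64(38.0)]
scene psu 545 rect [451.3  85.3] [41.  61.6] 53.1 mean [453.5  86.6] circ [array([450.7,  85.5]), np.float64(35.2)]
scene siren 240 rect [440.7 -80.4] [53.5 52.3] 48.9 mean [453.5 -75.5] circ [array([438.9, -79.6]), np.float64(35.6)]
scene siren_lens 205 rect [442.5 -80.2] [36.5 32.6] 78.7 mean [443.9 -78.4] circ [array([442.6, -79.1]), np.float64(19.8)]
scene dome_top 311 rect [656.4 -87.1] [39.5 39.5] 0.2 mean [659.  -85.4] circ [array([656. , -88.4]), np.float64(21.2)]
```

```bash
cat > rob.py <<'E'
from workcell import *
import numpy as np
def R(phi):
    c,s=np.cos(phi),np.sin(phi); return np.array([[c,s,0],[s,-c,0],[0,0,-1.]])
def best(pos,phi):
    """yaw phi or phi+pi, that with the reachable and most central wrist"""
    o=[]
    q0=np.array(read_state()['qpos'])
    for p in(phi,phi+np.pi):
        q=inverse_kinematics(pos,R(p))
        if q is not None:
            q=np.array(q); o.append((abs(q[6])+0.3*np.abs(q-q0).max(),p))
    print('ik',[(round(a,2),round(p,2)) for a,p in o]); return min(o)[1]
TR={'b':(517.4,298.7,np.deg2rad(7.6)),'y':(556.6,-277.7,np.deg2rad(-7.4))}
def bay(t,x):
    a,b,th=TR[t]; return a+x*np.cos(th),b+x*np.sin(th),th
def st(m=''):
    s=read_state(); print(m,'t',round(s['time'],2),'tcp',np.round(s['eef_pos'],1),'gap',round(s['finger_gap'],1),'F',np.round(s['ft_force'],1))
    return s
E
python3 - <<'E'
from rob import *
print(st()['qpos'])
p=best([560,115,150],0.)
movep([560,115,60],R(p)); st('over')
print(movel([560,115,-3],max_speed=40,guard=6)); st('touch')
movel([560,115,40]); st()
E
```

```text
t 0.1 tcp [191.7 594.6 230.8] gap 85.6 F [ 0.2 -0.8 -0.2]
[-1.32920909  0.52195052 -0.03633009  1.59991585  0.02121988  1.02110885
 -0.11280613]
ik [(np.float64(0.21), 0.0), (np.float64(2.73), 3.14)]
over t 2.34 tcp [560.  116.2  60.1] gap 85.4 F [-0.3 -0.3  0.9]
False
touch t 4.07 tcp [560.1 115.1  -2.8] gap 85.2 F [-0.4 -0.4  0.7]
 t 4.5 tcp [560.3 115.3  40.6] gap 85.3 F [-0.4 -0.2 -0.2]
```

```bash
cat >> rob.py <<'E'
def doit(x,y,phi,zt,gap,t,bx,floor):
    px,py,th=bay(t,bx); tgt=th+np.pi/2
    p=best([x,y,150],phi); q=best([px,py,150],tgt)
    movep([x,y,max(zt+75,90)],R(p)); movel([x,y,zt],max_speed=120); st('at')
    clamp(); s=st('clamped')
    if abs(s['finger_gap']-gap)>5: print('GAP WRONG'); return False
    movel([x,y,170],max_speed=200); s=st('lifted')
    if abs(s['finger_gap']-gap)>5: print('LOST'); return False
    movep([px,py,170],R(q)); st('over')
    movel([px,py,zt+floor+12],max_speed=180)
    hit=movel([px,py,zt+floor-3],max_speed=30,guard=5); st('down %s'%hit)
    open_gripper(); movel([px,py,170],max_speed=220); st('done'); return True
E
python3 - <<'E'
from rob import *
print(doit(452,85,np.deg2rad(53.3),8,40,'b',-84,4))
import cv2
c=camera('top'); cv2.imwrite('pics/top1.png',cv2.resize(c['image'][110:300,170:480],None,fx=2.5,fy=2.5,interpolation=cv2.INTER_CUBIC))
c=camera('scene'); cv2.imwrite('pics/scene1.png',c['image'])
E
```

```text
ik [(np.float64(0.91), np.float64(0.93)), (np.float64(2.18), np.float64(4.07))]
ik [(np.float64(1.25), np.float64(1.7)), (np.float64(1.91), np.float64(4.85))]
at t 6.04 tcp [452.3  85.    8.2] gap 85.5 F [-0.4  0.5  0.4]
clamped t 6.53 tcp [452.2  85.    8.5] gap 39.2 F [-3.5 -0.6 11.6]
lifted t 7.49 tcp [451.5  84.9 169.2] gap 39.4 F [ 0.1  0.7 -3.3]
over t 8.32 tcp [433.8 287.4 169.2] gap 39.6 F [-0.8 -0.4 -2.2]
down True t 9.71 tcp [434.5 287.7  12.1] gap 39.5 F [-0.1 -0.7  4.4]
done t 11.09 tcp [433.7 287.3 169.1] gap 85.6 F [ 0.   0.1 -1. ]
True
```

View pics/top1.png

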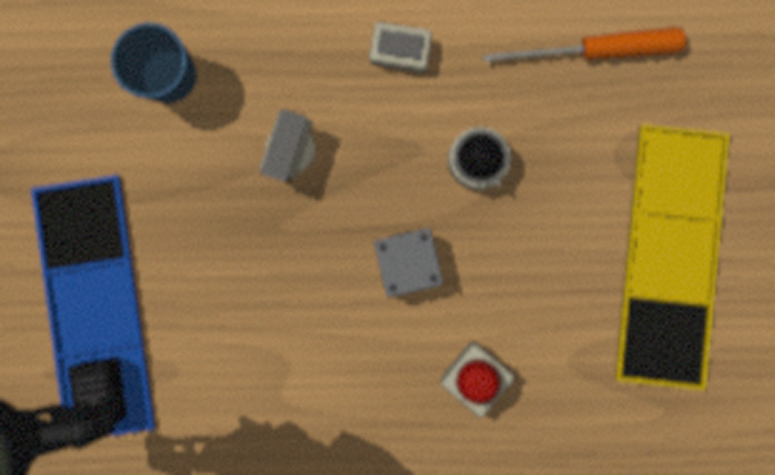

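View pics/scene1.png

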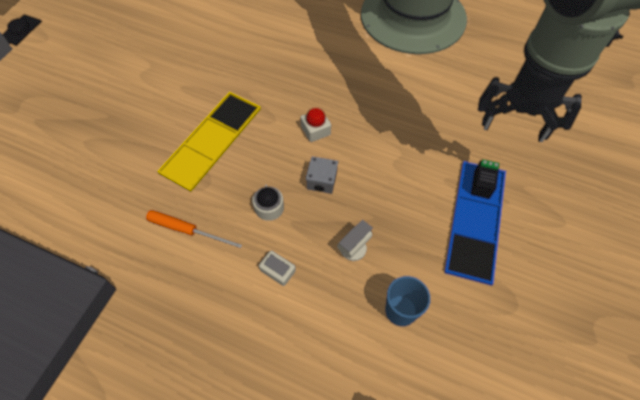

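The scene view shows the power supply upright in the near blue bay at px (486,178). Now I'll do the dome.

```bash
python3 - <<'E'
from rob import *
import cv2
ok=doit(656.8,-87.9,np.deg2rad(97.6),8,60,'b',84,6)
if ok: ok=doit(441.6,-80.3,np.deg2rad(48.9),8,52,'y',0,4)
print(ok)
c=camera('scene'); cv2.imwrite('pics/scene2.png',c['image'])
E
```

```text
ik [(np.float64(1.98), np.float64(1.7)), (np.float64(1.46), np.float64(4.85))]
ik [(np.float64(1.24), np.float64(1.7)), (np.float64(2.26), np.float64(4.85))]
at t 13.68 tcp [657.2 -88.1   8.6] gap 85.5 F [-0.3  0.1  0.2]
clamped t 14.05 tcp [657.3 -87.9   9. ] gap 58.8 F [-2.5  0.8  8.1]
lifted t 15.01 tcp [656.3 -87.6 168.9] gap 58.4 F [ 0.   0.5 -2.9]
over t 16.84 tcp [600.9 308.9 169.6] gap 58.5 F [ 0.6 -0.3 -1.3]
down True t 18.22 tcp [600.9 310.1  14.3] gap 58.3 F [0.5 0.4 0.6]
done t 19.47 tcp [600.1 309.5 168.8] gap 85.5 F [ 0.9 -0.5 -0.2]
ik [(np.float64(1.22), np.float64(0.85)), (np.float64(1.97), np.float64(4.0))]
ik [(np.float64(2.14), np.float64(1.44)), (np.float64(0.96), np.float64(4.58))]
at t 21.88 tcp [441.9 -80.3   8.4] gap 85.4 F [ 0.3 -0.4  1.1]
clamped t 22.32 tcp [441.9 -80.3   8.7] gap 51.2 F [-1.8  0.  14. ]
lifted t 23.27 tcp [441.1 -80.2 169.3] gap 50.8 F [-0.3  0.3 -2.5]
over t 24.91 tcp [ 556.3 -277.4  169.6] gap 51.0 F [-0.2  0.1 -1.4]
down True t 26.29 tcp [ 556.9 -277.6   12.5] gap 50.8 F [-0.9  1.6  7. ]
done t 27.6 tcp [ 556.2 -277.2  168.8] gap 85.4 F [-0.3  0.2 -0. ]
True
```

View pics/scene2.png

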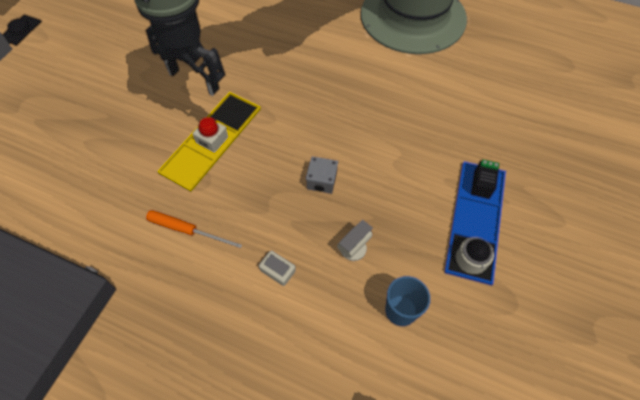

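The dome is on the blue pad at px (475,254). The siren is in the yellow middle bay at (209,132). The box and the bullet camera are left.

```bash
python3 - <<'E'
from rob import *
import cv2
ok=doit(555.8,-16.2,np.deg2rad(102.2),9,55,'y',84,4)
if ok: ok=doit(670.4,100,np.deg2rad(69.5),19,36,'y',-84,6)
print(ok)
movep([520,40,300],R(best([520,40,300],0.))); wait(0.5); st('park')
for n in('scene','top'):
    c=camera(n); cv2.imwrite(f'pics/{n}3.png',c['image']); np.savez(f'{n}3.npz',**c)
E
```

```text
ik [(np.float64(1.63), np.float64(1.78)), (np.float64(0.98), np.float64(4.93))]
ik [(np.float64(2.55), np.float64(1.44)), (np.float64(0.91), np.float64(4.58))]
at t 29.53 tcp [556.1 -16.5   9.5] gap 85.5 F [ 0.2 -0.3 -0.1]
clamped t 29.93 tcp [556.2 -16.1   9.8] gap 55.1 F [-1.6  0.9 10.3]
lifted t 30.88 tcp [555.3 -16.  169.1] gap 54.9 F [ 0.2  0.6 -1.5]
over t 31.98 tcp [ 640.2 -286.8  169.6] gap 55.2 F [ 0.3  0.4 -1.1]
down True t 33.37 tcp [ 640.2 -288.5   13.9] gap 54.8 F [-2.5  1.1 11.2]
done t 34.65 tcp [ 639.5 -288.   168.7] gap 85.6 F [ 0.6 -0.4 -1.4]
ik [(np.float64(1.65), np.float64(1.21)), (np.float64(1.77), np.float64(4.35))]
ik [(np.float64(2.71), np.float64(1.44)), (np.float64(0.78), np.float64(4.58))]
at t 37.17 tcp [670.8 100.   19.6] gap 85.5 F [-1.3 -0.5  1. ]
clamped t 37.69 tcp [670.6 100.   19.7] gap 34.5 F [-2.2  0.4  7.5]
lifted t 38.6 tcp [669.7 100.  168.8] gap 34.6 F [-0.5  0.1 -2.3]
over t 40.2 tcp [ 473.8 -266.3  169.7] gap 34.4 F [ 0.2 -0.3 -2.1]
down True t 41.52 tcp [ 473.7 -266.8   25.6] gap 34.3 F [0.4 0.9 9.6]
done t 42.88 tcp [ 473.  -266.4  169.1] gap 85.4 F [0.3 0.2 0.4]
True
ik [(np.float64(0.3), 0.0), (np.float64(3.37), 3.14)]
park t 44.65 tcp [520.   39.9 300. ] gap 85.8 F [-0.2 -0.5  0. ]
```

View pics/scene3.png

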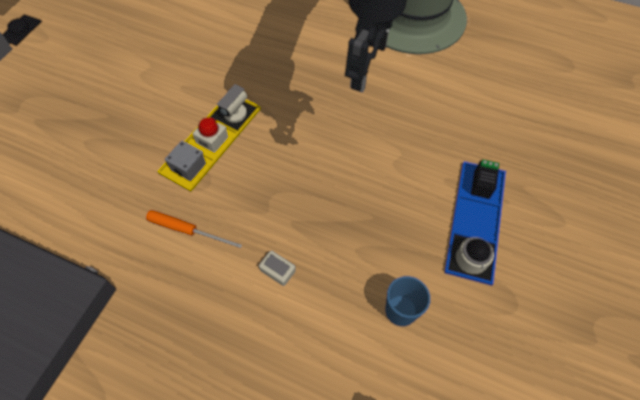

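View pics/top3.png

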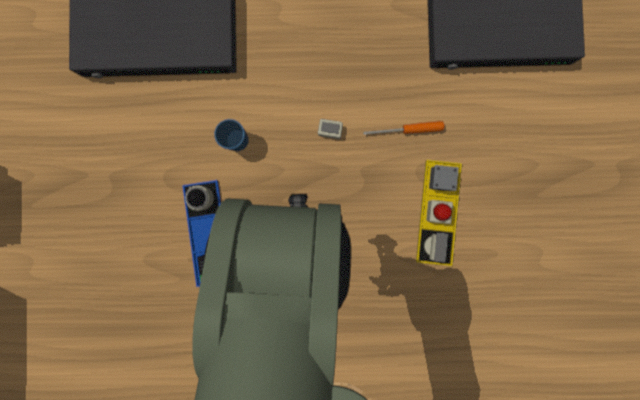

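Everything looks seated. I'll check position, height and tilt in tray coordinates before handing in.

```bash
python3 - <<'E'
from vis import *
TR={'b':(517.4,298.7,np.deg2rad(7.6)),'y':(556.6,-277.7,np.deg2rad(-7.4))}
for n in('top','scene'):
    c=dict(np.load(n+'3.npz')); W=cloud(c).reshape(-1,3)
    for nm,t,bx,zl,zh in(('psu','b',-84,38,62),('dome','b',84,28,75),('domecyl','b',84,40,46),('siren','y',0,37,48),('lens','y',0,58,75),('box','y',84,43,60),('bullet','y',-84,35,75),('shade','y',-84,60,75)):
        a,b,th=TR[t]; d=W[:,:2]-[a,b]; L=np.c_[d@[np.cos(th),np.sin(th)],d@[-np.sin(th),np.cos(th)]]-[bx,0]
        k=(abs(L)<45).all(1)&(W[:,2]>zl)&(W[:,2]<zh)
        if k.sum()<30: print(n,nm,'few'); continue
        p=L[k].astype(np.float32); r=cv2.minAreaRect(p); z=W[k,2]
        A=np.c_[p-p.mean(0),np.ones(len(p))]; m=z>z.max()-9; co=np.linalg.lstsq(A[m],z[m],rcond=None)[0]
        print(n,nm,k.sum(),'rect',np.round(r[0],1),np.round(r[1],1),round(r[2],1),'z98',np.percentile(z,98).round(1),'slope',co[:2].round(3))
c=dict(np.load('scene3.npz')); cv2.imwrite('pics/c3.png',np.hstack([cv2.resize(c['image'][80:200,150:270],(390,390),interpolation=cv2.INTER_CUBIC),cv2.resize(c['image'][155:290,425:530],(390,390),interpolation=cv2.INTER_CUBIC)]))
for n in('top','scene'):
    A=[cloud(dict(np.load(n+k+'.npz'))) for k in '03']
    for nm,(x,y) in dict(cup=(750,223),md=(770,-13),sd=(768,-244)).items():
        o=[]
        for w in A:
            k=(abs(w[...,0]-x)<60)&(abs(w[...,1]-y)<60)&(w[...,2]>15); o.append(w[k][:,:2].mean(0))
        print(n,nm,'moved',(o[1]-o[0]).round(1))
E
```

```text
top psu 109 rect [ 4.3 15.5] [16.  57.9] 83.5 z98 55.6 slope [-0.462 -1.028]
top dome 506 rect [4.1 0.2] [58.5 59. ] 57.7 z98 68.6 slope [0.021 0.03 ]
top domecyl 104 rect [4.  0.5] [58.2 58.6] 57.7 z98 45.8 slope [0.018 0.013]
top siren 208 rect [1.3 2.4] [52.5 51.7] 89.8 z98 46.4 slope [-0.008  0.002]
top lens 210 rect [1.8 2.4] [37.8 36.6] 58.6 z98 68.9 slope [ 0.012 -0.01 ]
top box 553 rect [-0.4  1.9] [56.1 56.4] 0.1 z98 52.8 slope [0.001 0.005]
top bullet 440 rect [2.6 4.6] [31.7 65.3] 89.6 z98 68.2 slope [-0.009  0.008]
top shade 324 rect [2.6 2.2] [65.7 26.6] 0.8 z98 68.3 slope [-0.009  0.008]
scene psu 620 rect [2.1 1.5] [62.1 41. ] 1.4 z98 56.6 slope [-0.112  0.038]
scene dome 889 rect [4.1 1.8] [56.9 58.7] 4.8 z98 68.3 slope [-0.041  0.019]
scene domecyl 165 rect [4.3 2.3] [56.3 57.7] 6.1 z98 46.0 slope [-0.02   0.014]
scene siren 228 rect [0.5 3.4] [52.  54.3] 88.5 z98 47.4 slope [0.015 0.019]
scene lens 222 rect [0.9 5.2] [35.  35.9] 79.6 z98 69.2 slope [-0.017 -0.035]
scene box 675 rect [-1.3  2.7] [56.7 58.5] 0.8 z98 52.8 slope [ 0.003 -0.005]
scene bullet 563 rect [1.  5.6] [35.3 67.9] 85.4 z98 67.9 slope [-0.003  0.003]
scene shade 312 rect [1.1 3.2] [27.7 67.3] 89.3 z98 68.2 slope [-0.003  0.003]
top cup moved [0.  0.1]
top md moved [0.1 0.1]
top sd moved [-0.2  0.8]
scene cup moved [-0.   0.1]
scene md moved [-0.  0.]
scene sd moved [-0.   0.5]
```

View pics/c3.png

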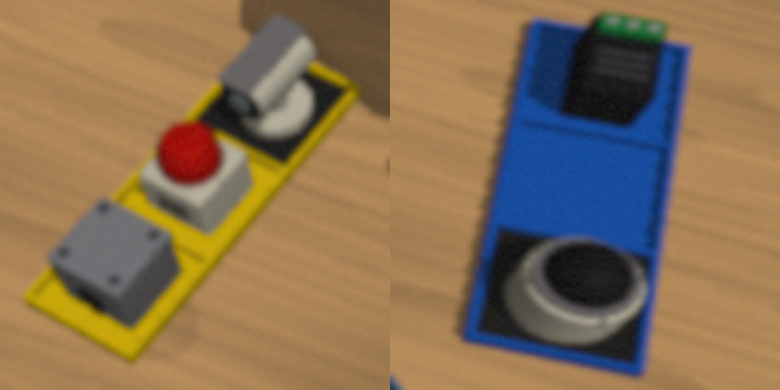

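```bash
python3 - <<'E'
from workcell import *
print(read_state()['time']); print(finish_job())
E
```

```text
44.75
the job is handed in; nothing more can be done
None
```

I made up both kits and handed the job in at 44.8 s on the robot's clock, well under the 115 s limit. `finish_job()` gives no verdict, so the checks below are my own.

- **Blue tray:** the dome camera is on the rubber pad. The power supply is in the plain bay at x = -84 mm.
- **Yellow tray:** the bullet camera is on the rubber pad. The siren is in the middle bay and the junction box is in the bay at x = +84 mm.

Last checks, from both cameras before handing in:

- **Position:** items measured within about 6 mm of their bay centres, against the 21 mm allowed.
- **Height:** each item's top rose by 4 to 6.5 mm compared with standing on the table. That matches the 4 mm plain floors and 6 mm pads, so all five are seated.
- **Tilt:** the flat tops that could be measured sloped less than about 0.02 rad.
- **Bystanders:** the cup, screwdriver and motion detector moved less than 1 mm by measurement.
- **Release:** the gripper was open and parked clear, with no force on the tool.

Where the checks were weaker or disagreed:

- **Power supply:** the arm hid it from the top camera. I checked its position only from the scene camera, and its tilt only by eye in the picture, because its terminal strip spoils the slope fit.
- **Camera agreement:** the two cameras differed by about 2 to 3 mm on the trays. I used the average.

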